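# Hold a spring clip open round a model part's edge

### The arm

A 7-joint arm with a two-finger parallel gripper is mounted at the origin on the work surface. World frame = base frame: x ahead of the robot, y to its left, z up, the work surface at z = 0. Lengths are in m, angles in rad, forces in N, time in s.
With the tool pointing down it reaches from about 0.4 to 0.85 m from the base axis. Payload 4.5 kg.
Tool frame: the origin (TCP) lies where the fingers leave the gripper's body, on its centre line; the fingertips stand 64 mm ahead of it and the grasp point (between the pads) lies 45 mm ahead of it; z points along the fingers, y is the line along which they close (so a half turn about z gives the same grasp; the last joint's range is limited). The gripper opens to 88 mm and grips with 3 to 60 N. Pads are 18 mm wide; open, the fingers measure 123 mm over their backs; the gripper's body (75 mm by 187 mm) begins 45 mm behind the grasp point.
Start: joints at [1.351, 0.689, -0.195, 1.565, 0.157, 0.902, -0.215], TCP at [0.157, -0.605, 0.303] pointing down, gripper open.
Joint ranges: [-3.01, 3.01], [-0.46, 2.08], [-1.47, 1.51], [0.13, 2.56], [-1, 4.14], [0.04, 2.09], [-2.66, 2.66]. Speed limits (rad/s): [2.57, 2.57, 3.14, 3.14, 3.14, 3.14, 3.14].

### API

Orientations are given as a unit quaternion [x, y, z, w].
In Python, from plant import r gives the robot as it stands.
- The arm moves only by the tool play_rows, never from a script. Its arguments are lists of equal length, an entry for each row: "translation": the shift along the tool's x, y, z in m, a list of three; "delta_rot": the turn, a rotation vector about the tool's x, y, z in degrees, a list of three; "grip": the opening, from -1 (shut) to 1 (fully open). In form: {"translation": [[x, y, z], ...], "delta_rot": [[rx, ry, rz], ...], "grip": [grip, ...]}. A call has 1 to 20 rows; each row shifts and turns the commanded pose from where the row before left it, along the tool's axes as they then stand; what a row does not reach is not made up. A row lasts 1/8 s, in which the tool goes at most 62.5 mm and 10.7 degrees, less where a joint would pass 70% of its speed; a pose out of reach is approached as far as the arm can. A call with a gripper value outside its range is refused whole. The fingers move at their own pace and stop on an object; "squeeze" is the grip in N (left out, the last holds). Time passes only in rows, so rows that do not move let the fingers close. It gives the time, the measured TCP pose, the force, the opening and the grip force at its end, in the units of the state.
- r.get_state(): the state, without advancing time (a new reading comes with each control period).
- r.snapshot(name): name is "scene" or "side" or "wrist"; returns the picture (420x560x3 uint8, blue, green, red); there is no depth.
- r.get_calibration(name): a dict with "intrinsics" (3x3 intrinsics, pixels), "eye" and "rotation" of the camera in the world. Camera axes: x right, y up, looking along -z (the intrinsics and any distortion apply to the point x, -y, -z); pixel columns grow to the right and rows downward; lengths in m; the calibration is good to about 2 mm. A picture is of the moment at which its call begins: read the wrist's pose just before it. get_calibration takes no time and is no camera call; for the wrist camera it gives the pose at the moment of the call.
- r.finish_job(): hands the job in; it is judged then, once.
Trained networks look in the newest picture that a camera, given by its name, has taken for a name from the list of things; names that differ only in an ending like _2 or _b are one class to them, and where a whole thing is asked for, a point or a joint stands for the part that bears it (a point fixed in the world has none). Each returns a list of dicts, best first, with "confidence" (0 to 1); they miss things now and then, are a little off and sometimes report something else, mostly with a low value. They report only what shows in the picture. A call takes as long as a camera call. They do not tell look-alikes from the thing itself.
- r.look_for(camera, target): "point" ([x, y, z] in m, in world coordinates, good to about 4 mm: the middle of the surface that is visible of it).
- r.silhouettes(camera, target): "pixels" (420x560 bool, what is visible of it).
The state is a dict: "clock": time; "q": joint angles; "qd": joint speeds; "joint_torque": joint torques, N m; "tool_pos": TCP position; "eef_rot": TCP orientation; "contact_force": force on the tool from outside, world axes, zero at the start; "moment": the same for the moment, N m; "opening": opening from 0.0 (shut) to 1.0 (fully open); "finger_force": force on a finger pad.
Only numpy, scipy, OpenCV 4.12 (cv2) and the standard library are available. Lean on these libraries where they do the work, as an engineer would, in place of code of your own. Each camera call takes 0.05 s, during which the arm holds its last target. There are 200 camera calls.

### The job

Wind the handwheel of the assembly rig clockwise until the carriage with the upright grey model panel comes up against its front stop, without pushing the carriage or panel itself. Then pick up the black spring clip by its tails, squeeze it wide open and hold it level, gaping around the panel's front upright edge about half way up, without the clip touching the panel, so that a strip can be laid in before it closes. Finish holding it there, still squeezed open; leave the other things on the mat where they are.

Things in the scene. Friction and masses are not known exactly. Their poses are not given: they have to be found in the camera images.
- wheel_hub (a point): Point on the vertical axis of the steel handwheel (rim 90 mm across, its top 63 mm above the bench), 90 mm above the bench. The wheel lies flat on a column at the robot's right-hand side of the rig.
- wheel_knob (a point): Centre of the top of the handwheel's black upright knob: 16 mm across, 35 mm tall (its foot is 65 mm and this point 100 mm above the bench, just above the rim), 40 mm from the wheel's axis. The knob spins freely on its pin, so it can be pinched from above and carried round in a circle with the hand not turning.
- wheel (a joint): Angle of the handwheel in rad, growing clockwise seen from above; 0 to 9, starts somewhere between 0 and 3 and stays where it is left. The carriage moves 10 mm per rad towards the robot; about 1 to 2 N at the knob turns it. At 9 the carriage is against the stop and the wheel blocks.
- carriage (a joint): Travel of the carriage in m along the rig towards the robot, geared to the wheel; 0.09 is against the dark steel stop block at the rig's front end. The carriage rides on an aluminium base 290 x 100 mm; its top and that of the stop are 48 mm above the bench.
- panel_edge (a point): Middle of the upright front edge (towards the robot) of the light grey plastic panel standing on the carriage: 4 mm thick, 160 mm long, rounded at the rear, 100 mm tall. This point is 98 mm above the bench, the panel's foot 48, its top 148. x points level from this edge into the panel along its length (-x is free space in front), z up.
- clip: Spring clip lying on its side on the 3 mm mat, like a large black clothes peg with grey jaw pads: 116 mm long, 22 mm thick (tall as it lies), about 55 g. Origin on the axis of its steel pivot, on the underside; x points to the jaw tips (56 mm ahead of the pivot), z up along the pivot. The tails end 60 mm behind the pivot and splay to 56 mm over their ends; squeeze them at about x = -45 mm.
- clip_left (a joint): How far the left (+y) half of the clip is opened, in rad: 0 jaws shut, 0.28 fully open (hard stop). A spring shuts it: about 5 N on the tails starts it, 9 N holds it fully open. Fully open, the tails are parallel, 24 mm over their outsides, and the jaws gape about 32 mm at the tips, 20 mm at 18 mm ahead of the pivot, evenly about the x axis.
- clip_right (a joint): The same for the right half; both halves move alike.
- panel: The panel with the carriage that bears it: clamp blocks on the carriage hold it low down, from 32 mm behind the edge, up to 62 mm above the bench; origin at the foot of its front edge, axes as for panel_edge. Do not push it directly.
- sanding_block: Bystander, leave alone: cork sanding block, 87 x 42 x 24 mm, origin at the centre of its underside.
- glue_bottle: Bystander, leave alone: glue bottle, 40 mm across, 75 mm tall, origin at the centre of its underside.
- paint_jar_a: Bystander, leave alone: small paint jar, 34 mm across, 45 mm tall, origin at the centre of its underside.
- paint_jar_b: Bystander, leave alone: another paint jar of the same size, origin at the centre of its underside.
- sprue: Bystander, leave alone: flat moulded parts frame, 106 x 156 x 6 mm, origin at the centre of its underside.
- screwdriver: Bystander, leave alone: small screwdriver with a wooden handle, 160 mm long, origin at the centre of its underside.
- steel_rule: Bystander, leave alone: steel rule, 150 x 25 x 4 mm, origin at the centre of its underside.
Not all that is in view belongs to the job. Several things have the shape of the clip; the one meant has the colours described above.

How it is judged:
On the way, in this order (a step that is already met when the one before it is completed fails the run):
1. the carriage is wound against its stop (within 2.5 mm), with the hand at the wheel's knob (value of joint carriage above 0.0875 m and distance between the grasp point and wheel_knob below 0.08 m), for 0.2 s.
2. the clip is squeezed open (both halves beyond 0.18 rad) and lifted off the mat (value of joint each of clip_left, clip_right above 0.18 rad and height (world z) of clip above 0.03 m), for 0.2 s.
At the end, for the whole second after the job is handed in: Carriage within 2.5 mm of its stop; clip held still in the fingers, both halves open beyond 0.18 rad; panel edge between the jaws, 10 to 47 mm ahead of the pivot, within 12 mm of the clip's middle line and 25 mm of half way up; clip level and in line within 0.25 rad, not touching the panel (value of joint carriage above 0.0875 m and value of joint each of clip_left, clip_right above 0.18 rad and x of panel_edge in the frame of clip between 0.01 and 0.047 m and y of panel_edge in the frame of clip between -0.012 and 0.012 m and z of panel_edge in the frame of clip between -0.014 and 0.036 m and angle between the x axis of clip and the x axis of panel_edge, either way round below 0.25 rad and angle between the z axis of clip and the z axis of panel_edge, either way round below 0.25 rad and contact force between clip and panel below 0.2 N and contact force between clip and the fingers above 3 N and linear speed of clip below 0.02 m/s); the arm keeps its last pose, push and grip.
It fails at once if the clip is pressed against the panel (over 3 N) (contact force between clip and panel above 3 N).
It fails at once if the robot pushes the panel or carriage directly (over 3 N) (contact force between the arm and panel above 3 N).
It fails at once if another thing on the mat is moved by more than 40 mm (distance of any of sanding_block, glue_bottle, paint_jar_a, paint_jar_b, sprue, screwdriver, steel_rule from where it was at the start of the episode above 0.04 m).
It also fails if it takes over 62 s, if anything falls off the work surface, if the arm or the gripper's body presses on something with over 40 N, if the wrist force passes 120 N, or if a joint passes its speed limit or range.

## Working session

There is one attempt and no reset: what is moved stays moved. The work goes in short steps, Python scripts to look and compute and a tool call to move; the robot and the scene stay as the last step left them, time stands still between calls to the robot, and variables do not carry over. Pictures are saved under pics/ and viewed, at most 10 in all, crops included, and the job is handed in when it is done.

Besides the shell and the picture viewer there is one more tool, called after "Request:" in YAML: its name, and indented under it one key for each argument. play_rows: Moves the arm, as the interface text tells. Its arguments: {"type":"object","properties":{"translation":{"type":"array","items":{"type":"array","items":{"type":"number"}}},"delta_rot":{"type":"array","items":{"type":"array","items":{"type":"number"}}},"grip":{"type":"array","items":{"type":"number"}},"squeeze":{"type":"number"}},"required":["translation","delta_rot","grip"]}

```bash
mkdir -p pics; ls; cat > h.py <<'E'
import numpy as np, cv2
from plant import r
from scipy.spatial.transform import Rotation as R
def ray(cam,px):
    c=r.get_calibration(cam);K=np.array(c["intrinsics"]);Rm=np.array(c["rotation"]);
    u=np.linalg.solve(K,[px[0],px[1],1.]);d=Rm@np.array([u[0],-u[1],-u[2]]);return np.array(c["eye"]),d
def onz(cam,px,z):
    e,d=ray(cam,px);return e+d*(z-e[2])/d[2]
def proj(cam,P):
    c=r.get_calibration(cam);K=np.array(c["intrinsics"]);p=np.array(c["rotation"]).T@(np.array(P)-c["eye"]);q=K@np.array([p[0],-p[1],-p[2]]);return q[:2]/q[2]
def rel(Rt,d): return Rt.T@np.array(d)
E
python3 - <<'E'
from h import *
np.set_printoptions(precision=4,suppress=True)
for c in["scene","side"]:
    cv2.imwrite(f"pics/{c}.png",r.snapshot(c))
    print(c,r.get_calibration(c))
    for t in["wheel_hub","wheel_knob","panel_edge","clip","panel"]:
        for o in r.look_for(c,t)[:4]: print(t,np.array(o["point"]),round(o["confidence"],2),proj(c,o["point"]))
s=r.get_state();print(s); print(R.from_quat(s["eef_rot"]).as_matrix())
E
```

```text
pics
scene {'intrinsics': array([[434.8229,   0.    , 283.9381],
       [  0.    , 434.8229, 207.9611],
       [  0.    ,   0.    ,   1.    ]]), 'eye': array([ 1.1002, -0.4507,  1.0072]), 'rotation': array([0.2769, 0.146 , 0.4563, 0.8329])}Traceback (most recent call last):
  File "<stdin>", line 7, in <module>
  File "h.py", line 10, in proj
    c=r.get_calibration(cam);K=np.array(c["intrinsics"]);p=np.array(c["rotation"]).T@(np.array(P)-c["eye"]);q=K@np.array([p[0],-p[1],-p[2]]);return q[:2]/q[2]
                                                           ~~~~~~~~~~~~~~~~~~~~~~~~~^^~~~~~~~~~~~~~~~~~~~~~
ValueError: matmul: Input operand 1 has a mismatch in its core dimension 0, with gufunc signature (n?,k),(k,m?)->(n?,m?) (size 3 is different from 4)
```

View pics/scene.png

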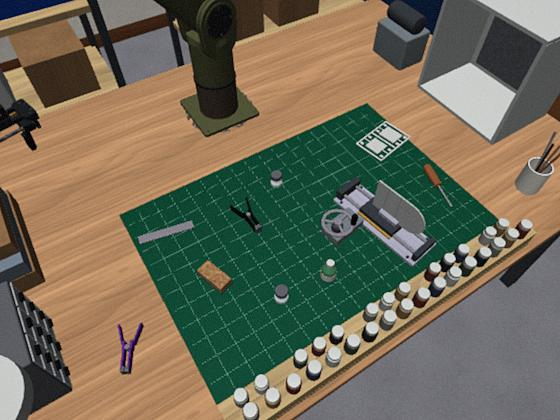

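```bash
sed -i 's/np.array(c\["rotation"\])/R.from_quat(c["rotation"]).as_matrix()/' h.py
python3 - <<'E'
from h import *
np.set_printoptions(precision=4,suppress=True)
im={}
for c in["scene","side"]:
    im[c]=r.snapshot(c)
    cv2.imwrite(f"pics/{c}.png",im[c])
    print(c,r.get_calibration(c)["eye"])
    for t in["wheel_hub","wheel_knob","panel_edge","clip","panel","glue_bottle","paint_jar_a"]:
        for o in r.look_for(c,t)[:3]: print(t,np.array(o["point"]),round(o["confidence"],2),proj(c,o["point"]))
s=r.get_state();print(s); print(R.from_quat(s["eef_rot"]).as_matrix())
cv2.imwrite("pics/crop.png",np.hstack([cv2.resize(im["scene"][190:240,220:270],(400,400),interpolation=2),cv2.resize(im["scene"][170:270,320:440],(400,400),interpolation=2)]))
E
```

```text
scene [ 1.1002 -0.4507  1.0072]
wheel_hub [0.6718 0.1456 0.0405] 0.88 [379.5726 217.9099]
wheel_hub [ 0.7335 -0.0721  0.052 ] 0.46 [328.9108 271.058 ]
wheel_hub [ 0.3985 -0.0208  0.0382] 0.26 [274.6452 178.6208]
wheel_knob [0.6352 0.0282 0.066 ] 0.72 [338.0423 222.2496]
panel_edge [0.6909 0.1596 0.0761] 0.62 [390.826  212.8332]
clip [ 0.4597 -0.1509  0.0253] 0.76 [246.5918 215.0474]
clip [ 0.6328 -0.5701  0.0192] 0.64 [124.2375 349.4637]
panel [0.6952 0.1593 0.0696] 0.69 [391.3066 215.4241]
glue_bottle [ 0.5791 -0.3167  0.0254] 0.7 [212.8912 276.4721]
glue_bottle [ 0.7319 -0.0756  0.0516] 0.69 [327.3686 271.3258]
paint_jar_a [ 0.7172 -0.2054  0.051 ] 0.62 [279.8182 292.7845]
paint_jar_a [ 0.3993 -0.0221  0.0381] 0.52 [274.4128 179.0023]
paint_jar_a [ 0.5822 -0.3169  0.0283] 0.5 [213.2481 276.9068]
side [0.0238 0.6145 0.8964]
wheel_hub [0.6404 0.1653 0.0375] 0.83 [198.1941 250.8773]
wheel_knob [0.6261 0.0376 0.0577] 0.68 [233.7281 222.4586]
panel_edge [0.6693 0.1678 0.0625] 0.94 [189.0797 240.204 ]
clip [ 0.6215 -0.5675  0.0185] 0.68 [345.657 142.252]
clip [ 0.4531 -0.1363  0.0176] 0.
[... 226 characters left out ...]
1943  0.0357] 0.56 [265.3632 178.1553]
paint_jar_a [ 0.3788 -0.3529  0.0052] 0.27 [374.1669 202.5396]
{'clock': 0.9, 'q': array([ 1.3508,  0.6891, -0.1946,  1.5653,  0.1573,  0.9025, -0.2151]), 'qd': array([ 0.0014,  0.0005,  0.0002, -0.0004,  0.0003, -0.0008, -0.0024]), 'joint_torque': array([  0.0019, -52.7482,  -1.2674, -15.3747,  -0.052 ,  -0.001 ,
         0.    ]), 'tool_pos': array([ 0.157 , -0.605 ,  0.3027]), 'eef_rot': array([0.992 , 0.1266, 0.    , 0.    ]), 'contact_force': array([0.6335, 0.041 , 0.1058]), 'moment': array([0.0264, 0.0409, 0.0204]), 'finger_force': 0.0, 'opening': 0.9981696991804543}
[[ 0.968   0.2511  0.    ]
 [ 0.2511 -0.968  -0.    ]
 [ 0.      0.     -1.    ]]
```

View pics/side.png

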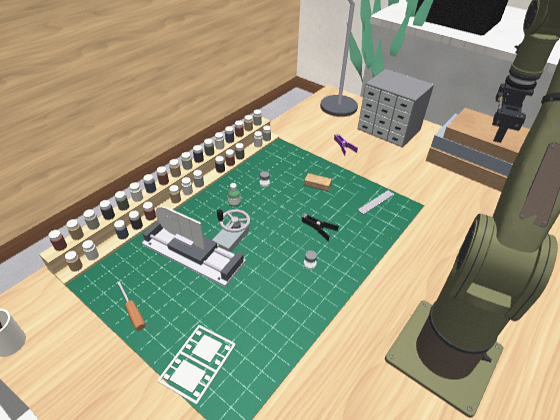

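View pics/crop.png

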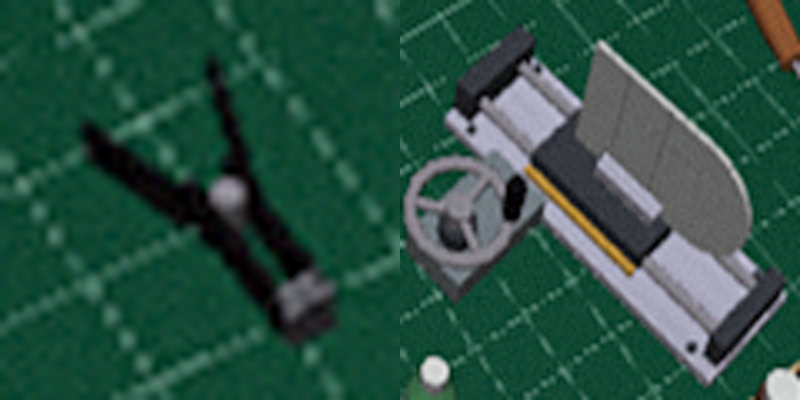

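Candidates for the clip: the black one with grey pads (scene 247,215; side 320,224), and the purple look-alike (scene 128,347; side 345,143). I choose the black one, which the crop confirms: steel pivot at about (249,214), grey pads at about (258,228). The knob top is at scene (355,215) and side (220,212).

```bash

python3 - <<'E'
from h import *
np.set_printoptions(precision=4,suppress=True)
for n,c,p,z in [("knob","scene",(355.4,214.5),.1),("knob","side",(220,211),.1),("hub","scene",(337.4,222),.062),("hub","side",(236,222),.062),
 ("piv","scene",(248.7,213.7),.026),("tip","scene",(258.7,229),.02),("tl","scene",(231,206.5),.02),("tl2","scene",(246.5,198),.02),
 ("edgetop","scene",(380,180.7),.148),("edgebot","scene",(374,203.7),.06),("stop far L","scene",(320+35*.3,170+85*.25),.048),("stopR","scene",(320+133*.3,170+30*.25),.048),("edgetop","side",(157,213),.148)]:
    print(n,c,onz(c,p,z))
for c in ["scene","side"]:
    m=r.silhouettes(c,"wheel_knob")
    for o in m[:2]:
        ys,xs=np.nonzero(o["pixels"]); print(c,"knob part",o["confidence"],xs.min(),xs.max(),ys.min(),ys.max(),len(xs))
        if len(xs): print(cv2.fitEllipse(cv2.convexHull(np.c_[xs,ys].astype(np.int32))))
    for o in r.silhouettes(c,"panel")[:1]:
        ys,xs=np.nonzero(o["pixels"]); print(c,"panel",o["confidence"],xs.min(),xs.max(),ys.min(),ys.max(),len(xs))
print(r.get_calibration("wrist"),r.get_state()["tool_pos"])
E
```

```text
knob scene [0.6565 0.0632 0.1   ]
knob side [0.6558 0.0583 0.1   ]
hub scene [0.6317 0.0293 0.062 ]
hub side [0.6193 0.0351 0.062 ]
piv scene [ 0.4593 -0.1439  0.026 ]
tip scene [ 0.5144 -0.1447  0.02  ]
tl scene [ 0.4069 -0.1717  0.02  ]
tl2 scene [ 0.4039 -0.1196  0.02  ]
edgetop scene [0.6294 0.1569 0.148 ]
edgebot scene [0.6356 0.1516 0.06  ]
stop far L scene [0.5296 0.0836 0.048 ]
stopR scene [0.534  0.1861 0.048 ]
edgetop side [0.7379 0.2018 0.148 ]
scene knob part 0.92 321 357 209 236 507
((338.6181640625, 221.457275390625), (28.602270126342773, 36.8502197265625), 81.62071228027344)
scene knob part 0.63 357 424 181 237 2168
((387.7196044921875, 210.69223022460938), (45.697078704833984, 80.32843780517578), 125.81437683105469)
scene panel 0.76 357 424 180 237 2207
side knob part 0.62 217 249 208 232 357
((232.6421661376953, 218.80967712402344), (24.39505386352539, 34.267738342285156), 115.21826934814453)
side knob part 0.6 304 338 214 230 175
((321.3472595214844, 221.8955078125), (9.245436668395996, 37.044898986816406), 112.79174041748047)
side panel 0.94 155 217 207 265 1872
{'intrinsics': array([[318.9859,   0.    , 278.8112],
       [  0.    , 318.9859, 206.3165],
       [  0.    ,   0.    ,   1.    ]]), 'eye': array([ 0.2342, -0.5848,  0.3854]), 'rotation': array([-0.1233,  0.0947, -0.6041,  0.7816])} [ 0.157  -0.605   0.3028]
```

Request:
play_rows:
  translation:
    - [0.0476,-0.0385,0]
    - [0.0476,-0.0385,0]
    - [0.0476,-0.0385,0]
    - [0.0476,-0.0385,0]
    - [0.0476,-0.0385,0]
    - [0.0476,-0.0385,0]
    - [0.0476,-0.0385,0]
    - [0.0476,-0.0385,0]
    - [0.0476,-0.0385,0]
    - [0.0476,-0.0385,0]
    - [0.0476,-0.0385,0]
    - [0.0476,-0.0385,0]
    - [0.0476,-0.0385,0]
    - [0,0,0]
    - [0,0,0]
    - [0,0,0]
    - [0,0,0]
    - [0,0,0]
    - [0,0,0]
    - [0,0,0]
  delta_rot:
    - [0,0,0]
    - [0,0,0]
    - [0,0,0]
    - [0,0,0]
    - [0,0,0]
    - [0,0,0]
    - [0,0,0]
    - [0,0,0]
    - [0,0,0]
    - [0,0,0]
    - [0,0,0]
    - [0,0,0]
    - [0,0,0]
    - [0,0,-10.6]
    - [0,0,-10.6]
    - [0,0,-10.6]
    - [0,0,-10.6]
    - [0,0,-10.6]
    - [0,0,-10.6]
    - [0,0,-10.6]
  grip: [1,1,1,1,1,1,1,1,1,1,1,1,1,1,1,1,1,1,1,1]
  squeeze: 20

```text
clock: 3.6
tool_pos: [0.6303, 0.0347, 0.3027]
eef_rot: [0.713, 0.701, -0.0, 0.0]
contact_force: [0.6, -0.4, -0.5]
opening: 0.998
finger_force: 0.0
```

```bash

python3 - <<'E'
from h import *
np.set_printoptions(precision=4,suppress=True)
s=r.get_state();print(s["clock"],s["q"],s["tool_pos"]); print(R.from_quat(s["eef_rot"]).as_matrix())
cv2.imwrite("pics/w1.png",r.snapshot("wrist"))
for p in [(.626,.032,.062),(.656,.061,.1),(.635,.155,.148)]: print(proj("wrist",p))
E
```

```text
3.6 [ 0.1286  0.7275 -0.4773  1.5363  0.3795  0.9709 -0.4775] [0.6303 0.0347 0.3027]
[[ 0.016   0.9999  0.0001]
 [ 0.9999 -0.016  -0.0002]
 [-0.0002  0.0001 -1.    ]]
[274.676  186.0258]
[306.9699 164.9294]
[284.0231  39.0777]
```

View pics/w1.png

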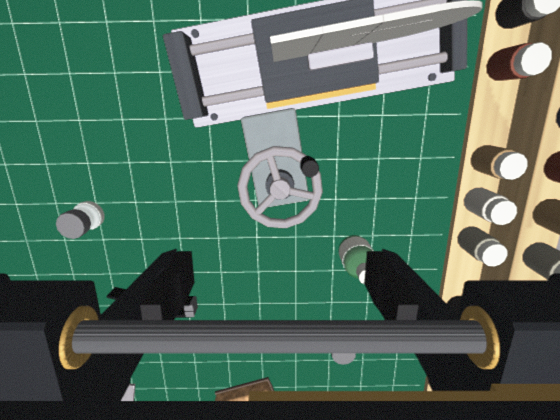

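```bash

python3 - <<'E'
from h import *
np.set_printoptions(precision=4,suppress=True)
h=onz("wrist",(280.3,187),.061);print("hub",h)
k=onz("wrist",(310.5,164.5),.1);print("knob",k,np.linalg.norm((k-h)[:2]),np.degrees(np.arctan2(*(k-h)[1::-1])))
a=onz("wrist",(197,126),.02);b=onz("wrist",(453,80),.02);print(a,b,np.degrees(np.arctan2(*(b-a)[1::-1])),np.linalg.norm(b-a))
a=onz("wrist",(267,107),.048);b=onz("wrist",(378,87),.048);print("yellow",a,b,np.degrees(np.arctan2(*(b-a)[1::-1])))
print("edge",onz("wrist",(272.5,40),.148),onz("wrist",(274,58),.1))
a=onz("wrist",(182,120),.048);b=onz("wrist",(190,118),.048);print("stop",a,b, onz("wrist",(175,32),.048), onz("wrist",(200,116),.048))
print(onz("scene",(380,180.7),.148))
E
```

```text
hub [0.6319 0.0306 0.061 ]
knob [0.6592 0.0614 0.1   ] 0.041109075780964045 48.36307692100226
[0.5399 0.0909 0.02  ] [0.8172 0.1359 0.02  ] 9.211433315647318 0.2809410635930518
yellow [0.6192 0.1107 0.048 ] [0.7296 0.1285 0.048 ] 9.180904377114727
edge [0.6273 0.1545 0.148 ] [0.6275 0.1494 0.1   ]
stop [0.5321 0.0988 0.048 ] [0.5404 0.1007 0.048 ] [0.5337 0.1791 0.048 ] [0.5508 0.1026 0.048 ]
[0.6294 0.1569 0.148 ]
```

Request:
play_rows:
  translation:
    - [0.0134,0.01415,0.03]
    - [0.0134,0.01415,0.03]
    - [0,0,0.05]
    - [0,0,0.04]
    - [0,0,0.02]
    - [0,0,0]
    - [0,0,0]
    - [0,0,0]
    - [0,0,0]
    - [0,0,0]
  delta_rot:
    - [0,0,0]
    - [0,0,0]
    - [0,0,0]
    - [0,0,0]
    - [0,0,0]
    - [0,0,0]
    - [0,0,0]
    - [0,0,0]
    - [0,0,0]
    - [0,0,0]
  grip: [1,1,1,1,1,-1,-1,-1,-1,-1]
  squeeze: 20

```text
clock: 4.9
tool_pos: [0.6594, 0.061, 0.1332]
eef_rot: [0.715, 0.699, 0.0, 0.0]
contact_force: [-0.6, 0.6, -0.6]
opening: 0.459
finger_force: 0.0
```

```bash

python3 - <<'E'
from h import *
np.set_printoptions(precision=4,suppress=True)
s=r.get_state();print(s)
m=R.from_quat(s["eef_rot"]).as_matrix()
# arc rows, tool frame from knob pos
h=np.array([.6319,.0306]);p=s["tool_pos"][:2];
a0=np.degrees(np.arctan2(*(p-h)[::-1]));print(a0,np.linalg.norm(p-h))
for i in range(45):
    a=np.radians(a0-11*(i+1));b=np.radians(a0-11*i)
    d=.04*np.array([np.cos(a)-np.cos(b),np.sin(a)-np.sin(b),0]);t=m.T@d
    print("[%.4f, %.4f, 0],"%(t[0],t[1]),end=" ")
    if i%15==14: print()
E
```

```text
{'clock': 4.9, 'q': array([ 0.0361,  0.9721, -0.3827,  1.5533,  0.4917,  0.7124, -0.594 ]), 'qd': array([-0.0016,  0.0057,  0.0027,  0.0035, -0.0022, -0.0005,  0.0023]), 'joint_torque': array([ -0.0024, -59.7685,  -4.7012, -11.4914,  -0.0387,  -0.0342,
        -0.0007]), 'tool_pos': array([0.6594, 0.061 , 0.1332]), 'eef_rot': array([0.7149, 0.6992, 0.0003, 0.0003]), 'contact_force': array([-0.5589,  0.6166, -0.5791]), 'moment': array([-0.0647, -0.0651,  0.0162]), 'finger_force': 0.0, 'opening': 0.45943614570030705}
47.89267215336829 0.04093858198031849
[-0.0055, 0.0053, 0], [-0.0065, 0.0041, 0], [-0.0071, 0.0028, 0], [-0.0075, 0.0014, 0], [-0.0077, -0.0000, 0], [-0.0075, -0.0015, 0], [-0.0071, -0.0029, 0], [-0.0064, -0.0042, 0], [-0.0055, -0.0054, 0], [-0.0044, -0.0063, 0], [-0.0031, -0.0070, 0], [-0.0017, -0.0075, 0], [-0.0002, -0.0077, 0], [0.0012, -0.0076, 0], [0.0027, -0.0072, 0], 
[0.0040, -0.0065, 0], [0.0052, -0.0057, 0], [0.0062, -0.0046, 0], [0.0069, -0.0033, 0], [0.0074, -0.0019, 0], [0.0077, -0.0005, 0], [0.0076, 0.0010, 0], [0.0073, 0.0024, 0], [0.0067, 0.0038, 0], [0.0058, 0.0050, 0], [0.0048, 0.0060, 0], [0.0036, 0.0068, 0], [0.0022, 0.0073, 0], [0.0008, 0.0076, 0], [-0.0007, 0.0076, 0], 
[-0.0022, 0.0074, 0], [-0.0035, 0.0068, 0], [-0.0048, 0.0060, 0], [-0.0058, 0.0050, 0], [-0.0067, 0.0038, 0], [-0.0073, 0.0025, 0], [-0.0076, 0.0010, 0], [-0.0077, -0.0004, 0], [-0.0074, -0.0019, 0], [-0.0069, -0.0033, 0], [-0.0062, -0.0045, 0], [-0.0052, -0.0056, 0], [-0.0040, -0.0065, 0], [-0.0027, -0.0072, 0], [-0.0013, -0.0076, 0],
```

Request:
play_rows:
  translation:
    - [0,0,0]
    - [0,0,0]
    - [0,0,0]
    - [0,0,0]
  delta_rot:
    - [0,0,0]
    - [0,0,0]
    - [0,0,0]
    - [0,0,0]
  grip: [-1,-1,-1,-1]

```text
clock: 5.4
tool_pos: [0.659, 0.061, 0.1327]
eef_rot: [0.715, 0.699, -0.0, -0.0]
contact_force: [-0.8, 0.6, 0.1]
opening: 0.174
finger_force: 20.0
```

Request:
play_rows:
  translation:
    - [-0.0055,0.0053,0]
    - [-0.0065,0.0041,0]
    - [-0.0071,0.0028,0]
    - [-0.0075,0.0014,0]
    - [-0.0077,0,0]
    - [-0.0075,-0.0015,0]
    - [-0.0071,-0.0029,0]
    - [-0.0064,-0.0042,0]
    - [-0.0055,-0.0054,0]
    - [-0.0044,-0.0063,0]
    - [-0.0031,-0.007,0]
    - [-0.0017,-0.0075,0]
    - [-0.0002,-0.0077,0]
    - [0.0012,-0.0076,0]
    - [0.0027,-0.0072,0]
  delta_rot:
    - [0,0,0]
    - [0,0,0]
    - [0,0,0]
    - [0,0,0]
    - [0,0,0]
    - [0,0,0]
    - [0,0,0]
    - [0,0,0]
    - [0,0,0]
    - [0,0,0]
    - [0,0,0]
    - [0,0,0]
    - [0,0,0]
    - [0,0,0]
    - [0,0,0]
  grip: [-1,-1,-1,-1,-1,-1,-1,-1,-1,-1,-1,-1,-1,-1,-1]

```text
clock: 7.28
tool_pos: [0.6147, -0.0044, 0.1328]
eef_rot: [0.715, 0.699, 0.001, 0.001]
contact_force: [3.7, 4.1, -4.7]
opening: 0.182
finger_force: 20.0
```

```bash

python3 - <<'E'
from h import *
np.set_printoptions(precision=4,suppress=True)
s=r.get_state();print(s["tool_pos"],s["contact_force"],s["opening"],s["finger_force"])
for c in("scene","wrist"):
  r.snapshot(c)
  for t in("panel_edge","wheel_knob"): print(c,t,[(np.array(o["point"]),round(o["confidence"],2)) for o in r.look_for(c,t)[:2]])
E
```

```text
[ 0.6147 -0.0044  0.1328] [ 3.7356  4.0894 -4.7108] 0.18198265585800416 19.99922068855085
scene panel_edge [(array([0.6654, 0.1519, 0.0778]), 0.6)]
scene wheel_knob []
wrist panel_edge [(array([0.6256, 0.1167, 0.0343]), 0.78)]
wrist wheel_knob [(array([0.6269, 0.0295, 0.0631]), 0.91)]
```

Request:
play_rows:
  translation:
    - [0.004,-0.0065,0]
    - [0.0052,-0.0057,0]
    - [0.0062,-0.0046,0]
    - [0.0069,-0.0033,0]
    - [0.0074,-0.0019,0]
    - [0.0077,-0.0005,0]
    - [0.0076,0.001,0]
    - [0.0073,0.0024,0]
    - [0.0067,0.0038,0]
    - [0.0058,0.005,0]
    - [0.0048,0.006,0]
    - [0.0036,0.0068,0]
    - [0.0022,0.0073,0]
    - [0.0008,0.0076,0]
    - [-0.0007,0.0076,0]
  delta_rot:
    - [0,0,0]
    - [0,0,0]
    - [0,0,0]
    - [0,0,0]
    - [0,0,0]
    - [0,0,0]
    - [0,0,0]
    - [0,0,0]
    - [0,0,0]
    - [0,0,0]
    - [0,0,0]
    - [0,0,0]
    - [0,0,0]
    - [0,0,0]
    - [0,0,0]
  grip: [-1,-1,-1,-1,-1,-1,-1,-1,-1,-1,-1,-1,-1,-1,-1]

```text
clock: 9.45
tool_pos: [0.6416, 0.0707, 0.1327]
eef_rot: [0.715, 0.699, 0.0, 0.0]
contact_force: [-1.2, 2.8, -1.3]
opening: 0.18
finger_force: 20.0
```

```bash

python3 - <<'E'
from h import *
np.set_printoptions(precision=4,suppress=True)
s=r.get_state();print(s["tool_pos"],s["contact_force"],s["opening"],s["finger_force"])
w=r.snapshot("wrist")[0:200,130:430]
v=r.snapshot("scene")[160:280,310:450]
cv2.imwrite("pics/c2.png",np.hstack([cv2.resize(w,(450,300)),cv2.resize(v,(350,300))]))
E
```

```text
[0.6416 0.0707 0.1327] [-1.2009  2.7529 -1.2968] 0.18038074819272815 19.999906981920503
```

View pics/c2.png

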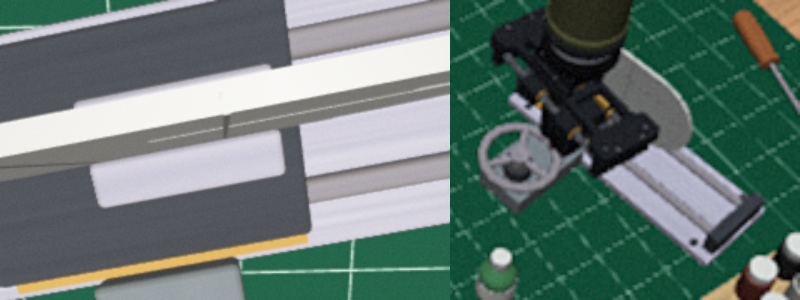

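Request:
play_rows:
  translation:
    - [-0.0022,0.0074,0]
    - [-0.0035,0.0068,0]
    - [-0.0048,0.006,0]
    - [-0.0058,0.005,0]
    - [-0.0067,0.0038,0]
    - [0,0,0]
  delta_rot:
    - [0,0,0]
    - [0,0,0]
    - [0,0,0]
    - [0,0,0]
    - [0,0,0]
    - [0,0,0]
  grip: [-1,-1,-1,-1,-1,-1]

```text
clock: 10.3
tool_pos: [0.6654, 0.0533, 0.1326]
eef_rot: [0.713, 0.701, 0.0, -0.006]
contact_force: [-10.0, 12.3, 4.1]
opening: 0.176
finger_force: 20.0
```

```bash

python3 - <<'E'
from h import *
np.set_printoptions(precision=4,suppress=True)
s=r.get_state();p=s["tool_pos"];print(p,s["contact_force"],np.degrees(np.arctan2(p[1]-.0306,p[0]-.6319)))
w=r.snapshot("wrist")
hsv=cv2.cvtColor(w,cv2.COLOR_BGR2HSV);m=cv2.inRange(hsv,(15,120,120),(32,255,255))
n,l,st,ce=cv2.connectedComponentsWithStats(m[:260])
for i in range(1,n):
  if st[i,4]>150:
    ys,xs=np.nonzero(l==i);j=xs.argmax();k=xs.argmin();print(st[i],onz("wrist",(xs[k],ys[k]),.048),onz("wrist",(xs[j],ys[j]),.048))
E
```

```text
[0.6654 0.0533 0.1326] [-10.0013  12.2627   4.1085] 34.10960805424406
[  85  125  197   44 1711] [0.5628 0.1064 0.048 ] [0.667  0.1212 0.048 ]
```

```bash

python3 - <<'E'
from h import *
a=r.snapshot("side")[200:300,140:280];b=r.snapshot("wrist")[0:260,0:320]
cv2.imwrite("pics/c3.png",np.hstack([cv2.resize(a,(420,300),interpolation=2),cv2.resize(b,(369,300))]))
E
```

```text
(no output)
```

View pics/c3.png

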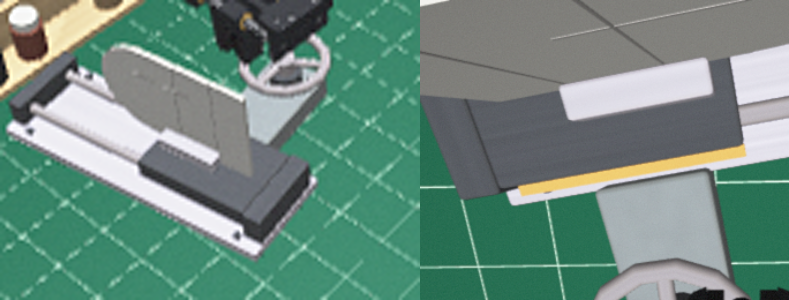

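Request:
play_rows:
  translation:
    - [0,0,0]
    - [0,0,0]
    - [0,0,0]
    - [0,0,0]
    - [0,0,0]
    - [0,0,0]
    - [0,0,-0.03]
    - [0,0,-0.05]
    - [0,0,-0.05]
    - [-0.0337,-0.0403,-0.02]
    - [-0.0337,-0.0403,0]
    - [-0.0337,-0.0403,0]
    - [-0.0337,-0.0403,0]
    - [-0.0337,-0.0403,0]
    - [-0.0337,-0.0403,0]
  delta_rot:
    - [0,0,0]
    - [0,0,0]
    - [0,0,0]
    - [0,0,0]
    - [0,0,0]
    - [0,0,0]
    - [0,0,0]
    - [0,0,0]
    - [0,0,0]
    - [0,0,0]
    - [0,0,0]
    - [0,0,0]
    - [0,0,0]
    - [0,0,0]
    - [0,0,0]
  grip: [-1,-1,1,1,1,1,1,1,1,1,1,1,1,1,1]

```text
clock: 12.32
tool_pos: [0.4218, -0.1511, 0.283]
eef_rot: [0.715, 0.699, 0.0, 0.001]
contact_force: [-0.1, -0.7, 0.3]
opening: 0.999
finger_force: 0.0
```

Request:
play_rows:
  translation:
    - [0,0,0]
    - [0,0,0]
    - [0,0,0]
    - [0,0,0]
    - [0,0,0]
    - [0,0,0]
    - [0,0,0]
    - [0,0,0]
    - [0,0,0]
    - [0,0,0]
  delta_rot:
    - [0,0,10]
    - [0,0,10]
    - [0,0,10]
    - [0,0,10]
    - [0,0,10]
    - [0,0,10]
    - [0,0,10]
    - [0,0,10]
    - [0,0,9]
    - [0,0,0]
  grip: [1,1,1,1,1,1,1,1,1,1]

```text
clock: 13.58
tool_pos: [0.4232, -0.1499, 0.2829]
eef_rot: [1.0, -0.001, 0.0, 0.0]
contact_force: [-0.9, -0.2, 0.9]
opening: 0.999
finger_force: 0.0
```

```bash

python3 - <<'E'
from h import *
np.set_printoptions(precision=4,suppress=True)
s=r.get_state();print(s["clock"],s["q"],s["tool_pos"]); print(R.from_quat(s["eef_rot"]).as_matrix())
w=r.snapshot("wrist");cv2.imwrite("pics/w2.png",w)
for t in("clip",): print([(np.array(o["point"]),proj("wrist",o["point"]),o["confidence"]) for o in r.look_for("wrist",t)[:3]])
for c in("scene","side"):
  cv2.imwrite(f"pics/{c}2.png",r.snapshot(c))
  for o in r.silhouettes(c,"panel")[:1]:
    print(c,o["confidence"]); np.save(f"pan_{c}.npy",o["pixels"])
  for t in("panel","panel_edge"): print(c,t,[(np.array(o["point"]),o["confidence"]) for o in r.look_for(c,t)[:2]])
E
```

```text
13.575 [ 0.2622  0.4996 -0.0373  2.1038  0.036   0.5381 -1.375 ] [ 0.4232 -0.1499  0.2829]
[[ 1.     -0.0028  0.0005]
 [-0.0028 -1.     -0.0007]
 [ 0.0005  0.0007 -1.    ]]
[(array([ 0.4655, -0.1483,  0.0257]), array([276.979 , 140.9213]), 0.71)]
scene 0.76
scene panel [(array([0.6309, 0.1486, 0.0746]), 0.76)]
scene panel_edge [(array([0.6293, 0.1464, 0.0763]), 0.98)]
side 0.87
side panel [(array([0.6093, 0.1621, 0.0687]), 0.6)]
side panel_edge [(array([0.6088, 0.1593, 0.0691]), 0.67), (array([0.6227, 0.3988, 0.0277]), 0.61)]
```

View pics/w2.png

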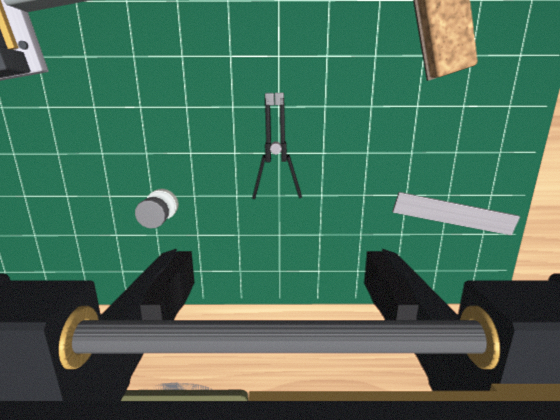

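```bash

python3 - <<'E'
from h import *
np.set_printoptions(precision=4,suppress=True)
for n,p,z in[("piv",(275.5,148.5),.026),("tip",(274.7,95),.022),("tl",(254,197),.022),("tr",(300.3,196.5),.022)]: print(n,onz("wrist",p,z))
for c in("scene","side"):
  ys,xs=np.nonzero(np.load(f"pan_{c}.npy"))
  # front top corner: scene: top-most ; side: right-most-top
  j=ys.argmin() if c=="scene" else (xs-ys).argmax()
  print(c,xs[j],ys[j],onz(c,(xs[j],ys[j]),.148), "pred",proj(c,(.5635,.1426,.148)))
E
```

```text
piv [ 0.4574 -0.1468  0.026 ]
tip [ 0.5109 -0.1463  0.022 ]
tl [ 0.403  -0.1223  0.022 ]
tr [ 0.4034 -0.1742  0.022 ]
scene 360 166 [0.5618 0.1451 0.148 ] pred [359.6818 166.7796]
side 218 232 [0.5684 0.1491 0.148 ] pred [221.2651 231.4626]
```

Request:
play_rows:
  translation:
    - [-0.005,-0.0012,0.05]
    - [-0.0052,-0.0012,0.05]
    - [0,0,0.05]
    - [0,0,0.04]
    - [0,0,0.022]
    - [0,0,0]
    - [0,0,0]
    - [0,0,0]
    - [0,0,0]
    - [0,0,0]
    - [0,0,0]
    - [0,0,0]
    - [0,0,0]
    - [0,0,0]
    - [0,0,0]
  delta_rot:
    - [0,0,0]
    - [0,0,0]
    - [0,0,0]
    - [0,0,0]
    - [0,0,0]
    - [0,0,0]
    - [0,0,0]
    - [0,0,0]
    - [0,0,0]
    - [0,0,0]
    - [0,0,0]
    - [0,0,0]
    - [0,0,0]
    - [0,0,0]
    - [0,0,0]
  grip: [1,1,1,1,1,-1,-1,-1,-1,-1,-1,-1,-1,-1,-1]
  squeeze: 25

```text
clock: 15.95
tool_pos: [0.4199, -0.1523, 0.0894]
eef_rot: [1.0, -0.003, -0.008, -0.001]
contact_force: [-1.3, -4.0, 6.4]
opening: 0.004
finger_force: 2.9
```

```bash

python3 - <<'E'
from h import *
np.set_printoptions(precision=4,suppress=True)
s=r.get_state();print(s)
a=r.snapshot("side")[170:290,240:400];b=r.snapshot("scene")[150:270,180:340];
cv2.imwrite("pics/c4.png",np.hstack([cv2.resize(x,(400,300),interpolation=2) for x in(a,b)]))
E
```

```text
{'clock': 15.95, 'q': array([ 0.2609,  0.901 , -0.0289,  2.2203,  0.5987,  0.0447, -1.933 ]), 'qd': array([-0.0004, -0.0018,  0.001 , -0.0005,  0.0005, -0.0014,  0.003 ]), 'joint_torque': array([ -1.8558, -43.8905,  -1.1455,  -0.3687,  -0.0131,  -0.7881,
         0.0375]), 'tool_pos': array([ 0.4199, -0.1523,  0.0894]), 'eef_rot': array([ 1.    , -0.0033, -0.0083, -0.0007]), 'contact_force': array([-1.3042, -3.9891,  6.3536]), 'moment': array([-0.8345,  0.2083,  0.0038]), 'finger_force': 2.892311423784122, 'opening': 0.0036796795085704483}
```

View pics/c4.png

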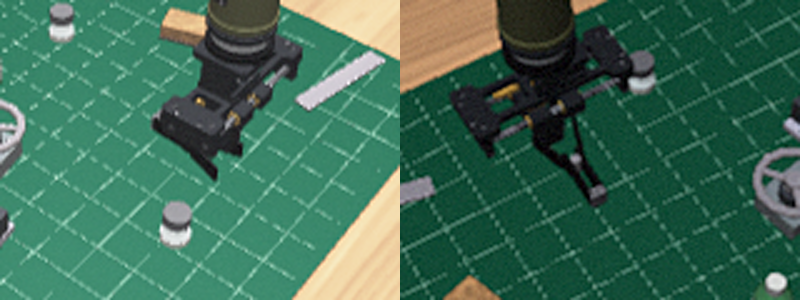

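Request:
play_rows:
  translation:
    - [0,0,-0.05]
    - [0,0,-0.05]
    - [0,0,-0.05]
    - [0,0,-0.05]
    - [0,0,0]
    - [0,0,0]
    - [0,0,0]
    - [0,0,0]
    - [0,0,0]
    - [0,0,0]
  delta_rot:
    - [0,0,0]
    - [0,0,0]
    - [0,0,0]
    - [0,0,0]
    - [0,-5,0]
    - [0,-5,0]
    - [0,0,0]
    - [0,0,0]
    - [0,0,0]
    - [0,0,0]
  grip: [-1,1,1,1,1,1,1,1,1,1]

```text
clock: 17.3
tool_pos: [0.4233, -0.1515, 0.289]
eef_rot: [0.995, -0.002, -0.095, -0.002]
contact_force: [-0.2, -0.2, -0.3]
opening: 0.99
finger_force: 0.0
```

```bash

python3 - <<'E'
from h import *
np.set_printoptions(precision=4,suppress=True)
s=r.get_state();print(s["clock"],s["q"],s["tool_pos"],s["opening"]); print(R.from_quat(s["eef_rot"]).as_matrix())
w=r.snapshot("wrist");cv2.imwrite("pics/w3.png",w[60:300,130:450])
print([(np.array(o["point"]),proj("wrist",o["point"]),o["confidence"]) for o in r.look_for("wrist","clip")[:3]])
E
```

```text
17.3 [ 0.5167  0.5805 -0.4673  1.9573  0.3433  0.8804 -1.731 ] [ 0.4233 -0.1515  0.289 ] 0.9899529889128337
[[ 0.982  -0.0044 -0.1889]
 [-0.0035 -1.      0.0047]
 [-0.1889 -0.004  -0.982 ]]
[(array([ 0.4651, -0.1426,  0.0244]), array([270.4425,  91.522 ]), 0.61)]
```

View pics/w3.png

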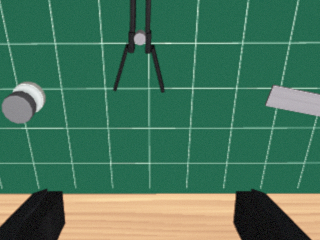

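```bash

python3 - <<'E'
from h import *
np.set_printoptions(precision=4,suppress=True)
P={n:onz("wrist",p,z) for n,p,z in[("piv",(270,98),.026),("tl",(245,150.5),.022),("tr",(293.2,151),.022)]};print(P)
s=r.get_state();m=R.from_quat(s["eef_rot"]).as_matrix()
mid=(P["tl"]+P["tr"])/2; ax=P["piv"]-mid;print("heading",np.degrees(np.arctan2(ax[1],ax[0])),np.hypot(ax[0],ax[1]))
c=r.get_calibration("wrist")
w=cv2.imread("pics/w3.png")
# dark-pixel centroid of the tails band, x heading check
g=w.max(2);
for row in(60,70,80): print(row,np.nonzero(g[row,90:190]<60)[0]+90)
E
```

```text
{'piv': array([ 0.4592, -0.1421,  0.026 ]), 'tl': array([ 0.4037, -0.1139,  0.022 ]), 'tr': array([ 0.403 , -0.1663,  0.022 ])}
heading -2.0537552823443095 0.055891800194317824
60 [122 123 124 154 155 156 157]
70 [119 120 121 156 157 158 159]
80 [116 117 118 159 160 161 162]
```

Request:
play_rows:
  translation:
    - [0.0085,-0.0049,0.0427]
    - [0.0085,-0.0049,0.0427]
    - [0.0085,0,0.0427]
    - [0.0084,0,0.0428]
    - [0.0084,0,0.0428]
    - [0,0,0]
    - [0,0,0]
  delta_rot:
    - [0,0,0]
    - [0,0,0]
    - [0,0,0]
    - [0,0,0]
    - [0,0,0]
    - [0,0,2]
    - [0,0,0]
  grip: [1,1,1,1,1,1,1]

```text
clock: 18.27
tool_pos: [0.4249, -0.1407, 0.071]
eef_rot: [0.995, -0.019, -0.095, -0.001]
contact_force: [0.6, 0.2, 0.3]
opening: 1.001
finger_force: 0.0
```

```bash

python3 - <<'E'
from h import *
np.set_printoptions(precision=4,suppress=True)
s=r.get_state();print(s["clock"],s["q"],s["tool_pos"],s["contact_force"],s["opening"]); m=R.from_quat(s["eef_rot"]).as_matrix();print(m, s["tool_pos"]+.045*m[:,2])
E
```

```text
18.275 [ 0.3247  0.9586 -0.2088  2.0837  0.6024  0.36   -2.0128] [ 0.4249 -0.1407  0.071 ] [0.6431 0.2457 0.3184] 1.0008926227180472
[[ 0.9812 -0.0381 -0.1891]
 [-0.0379 -0.9993  0.0047]
 [-0.1891  0.0025 -0.982 ]] [ 0.4164 -0.1404  0.0268]
```

Request:
play_rows:
  translation:
    - [0,0,0]
    - [0,0,0]
    - [0,0,0]
    - [0,0,0]
    - [0,0,0]
    - [0,0,0]
    - [0,0,0]
    - [0,0,0]
    - [0,0,0]
    - [0,0,0]
  delta_rot:
    - [0,0,0]
    - [0,0,0]
    - [0,0,0]
    - [0,0,0]
    - [0,0,0]
    - [0,0,0]
    - [0,0,0]
    - [0,0,0]
    - [0,0,0]
    - [0,0,0]
  grip: [-1,-1,-1,-1,-1,-1,-1,-1,-1,-1]
  squeeze: 25

```text
clock: 19.52
tool_pos: [0.4246, -0.1408, 0.0713]
eef_rot: [0.995, -0.019, -0.095, -0.0]
contact_force: [-1.1, -0.5, 5.1]
opening: 0.265
finger_force: 25.0
```

Request:
play_rows:
  translation:
    - [-0.0019,0,-0.01]
    - [-0.0057,0.0001,-0.0295]
    - [-0.0076,0.0001,-0.0393]
    - [-0.0076,0.0001,-0.0393]
    - [-0.0076,0.0001,-0.0393]
    - [0,0,0]
    - [0,0,0]
  delta_rot:
    - [0,0,0]
    - [0,0,0]
    - [0,0,0]
    - [0,0,0]
    - [0,0,0]
    - [0,0,0]
    - [0,0,0]
  grip: [-1,-1,-1,-1,-1,-1,-1]

```text
clock: 20.4
tool_pos: [0.4245, -0.1409, 0.2312]
eef_rot: [0.995, -0.019, -0.095, -0.001]
contact_force: [-0.2, 0.3, -1.5]
opening: 0.259
finger_force: 25.0
```

```bash

python3 - <<'E'
from h import *
np.set_printoptions(precision=4,suppress=True)
s=r.get_state();print(s["clock"],s["q"],s["tool_pos"],s["contact_force"],s["opening"],s["finger_force"]); m=R.from_quat(s["eef_rot"]).as_matrix();print(m)
G=s["tool_pos"]+.045*m[:,2];print(G)
w=r.snapshot("wrist");a=w[60:360,140:420]
sc=r.snapshot("scene");q=proj("scene",G).astype(int);b=sc[max(q[1]-50,0):q[1]+50,q[0]-45:q[0]+48]
sd=r.snapshot("side");q2=proj("side",G).astype(int);d=sd[max(q2[1]-50,0):q2[1]+50,q2[0]-45:q2[0]+48]
print(q,q2)
cv2.imwrite("pics/c5.png",np.hstack([cv2.resize(a,(420,450),interpolation=2),np.vstack([cv2.resize(x,(279,225) ,interpolation=2) for x in(b,d) ])]))
for c in("wrist","scene","side"): print(c,[(np.array(o["point"]),proj(c,o["point"]),o["confidence"]) for o in r.look_for(c,"clip")[:2]])
E
```

```text
20.4 [ 0.4636  0.6701 -0.4261  2.0199  0.413   0.7368 -1.8538] [ 0.4245 -0.1409  0.2312] [-0.1817  0.3159 -1.4864] 0.2592594722314433 24.999404075072107
[[ 0.9812 -0.0387 -0.189 ]
 [-0.0385 -0.9992  0.0048]
 [-0.189   0.0026 -0.982 ]]
[ 0.416  -0.1407  0.1871]
[237 164] [334 187]
wrist [(array([ 0.4814, -0.1415,  0.1847]), array([274.7981, 146.3236]), 0.63)]
scene [(array([ 0.6342, -0.568 ,  0.0215]), array([125.0601, 349.1476]), 0.95), (array([ 0.7154, -0.2007,  0.0507]), array([281.0709, 291.287 ]), 0.4)]
side [(array([ 0.4171, -0.1484,  0.1737]), array([335.5894, 189.7332]), 0.53)]
```

View pics/c5.png

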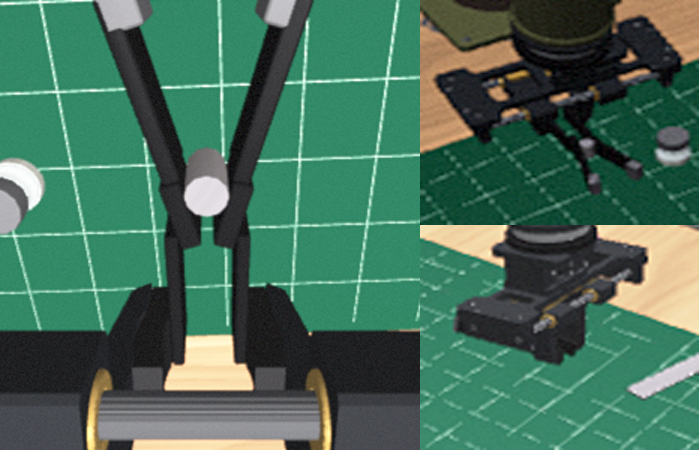

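```bash

python3 - <<'E'
from h import *
np.set_printoptions(precision=4,suppress=True)
s=r.get_state();m=R.from_quat(s["eef_rot"]).as_matrix()
G=s["tool_pos"]+.045*m[:,2]
w=r.snapshot("wrist");hsv=cv2.cvtColor(w,cv2.COLOR_BGR2HSV)
M=cv2.inRange(hsv,(0,0,75),(180,45,255));M[205:]=0
n,l,st,ce=cv2.connectedComponentsWithStats(M)
for i in range(1,n):
  if st[i,4]>60: print(st[i],ce[i])
h=np.radians(-2.2);ax=np.array([np.cos(h),np.sin(h),0]);ay=np.array([-ax[1],ax[0],0]);
base=np.array([G[0],G[1],.163])+.045*ax
for pitch in(-.15,0,.15):
  X=ax*np.cos(pitch)+np.array([0,0,np.sin(pitch)]);Z=np.cross(X,ay)
  C=np.array([G[0],G[1],.174]);O=C+.045*X-.011*Z
  f=lambda x,y,z:proj("wrist",O+x*X+y*ay+z*Z)
  print(pitch,"pivtop",f(0,0,.024),"pivbot",f(0,0,0),"tipsL near/far",f(.044,.016,.022),f(.056,.018,.022),f(.056,.018,0),"R",f(.056,-.018,.022))
E
```

```text
[ 198   37   43   43 1164] [221.0756  56.8067]
[314  36  39  43 932] [331.7361  55.6352]
[ 262  159   31   45 1146] [277.2531 181.9162]
[ 425  159  135   45 3337] [493.6116 180.7803]
[ 118  165   52   40 1509] [144.6276 186.6998]
-0.15 pivtop [278.4721 188.7322] pivbot [278.3609 173.8969] tipsL near/far [234.4936  71.2459] [227.165   34.0985] [235.0447  42.6044] R [329.8309  34.241 ]
0 pivtop [278.5068 199.7388] pivbot [278.3899 175.2348] tipsL near/far [229.7614  77.936 ] [220.4674  36.4327] [229.816  35.492] R [336.7331  36.5914]
0.15 pivtop [278.5405 213.6874] pivbot [278.4214 179.0759] tipsL near/far [224.5422  93.299 ] [212.7212  48.8484] [223.5892  34.3408] R [344.721   49.0117]
```

Request:
play_rows:
  translation:
    - [0.0024,-0.0444,-0.0006]
    - [0.0024,-0.0444,-0.0006]
    - [0.0024,-0.0444,-0.0006]
    - [0.0024,-0.0444,-0.0006]
    - [0.0024,-0.0444,-0.0006]
    - [0.0024,-0.0444,-0.0006]
    - [0,0,0]
    - [0,0,0]
    - [0,0,0]
    - [0,0,0]
  delta_rot:
    - [0,0,0]
    - [0,0,0]
    - [0,0,0]
    - [0,0,0]
    - [0,0,0]
    - [0,0,0]
    - [-1.08,0,-5.6]
    - [-1.08,0,-5.6]
    - [0,0,0]
    - [0,0,0]
  grip: [-1,-1,-1,-1,-1,-1,-1,-1,-1,-1]

```text
clock: 22.0
tool_pos: [0.4498, 0.1246, 0.2314]
eef_rot: [0.992, 0.079, -0.095, 0.009]
contact_force: [0.3, -0.1, -0.1]
opening: 0.261
finger_force: 25.0
```

```bash

python3 - <<'E'
from h import *
np.set_printoptions(precision=4,suppress=True)
s=r.get_state();print(s["clock"],s["q"],s["tool_pos"],s["opening"]); m=R.from_quat(s["eef_rot"]).as_matrix();print(m)
G=s["tool_pos"]+.045*m[:,2];print(G)
w=r.snapshot("wrist");cv2.imwrite("pics/w4.png",w)
for p in[(.564,.145,.148),(.564,.145,.06)]: print(proj("wrist",p))
for o in r.silhouettes("wrist","panel")[:1]:
  P=o["pixels"].copy();ys,xs=np.nonzero(P);print(o["confidence"],xs.min(),xs.max(),ys.min(),ys.max())
  for y in range(ys.min(),ys.max()+1,8):
    q=np.nonzero(P[y])[0]
    if len(q): print(y,q.min(),q.max(),end=" ; ")
for c in("scene","side"):
  r.snapshot(c)
  for o in r.silhouettes(c,"panel")[:1]:
    ys,xs=np.nonzero(o["pixels"]);j=ys.argmin() if c=="scene" else (xs-ys).argmax();print(c,xs[j],ys[j],onz(c,(xs[j],ys[j]),.148),o["confidence"])
E
```

```text
22.0 [-0.0537  0.6995 -0.4856  1.9566  0.364   0.7694 -2.1695] [0.4498 0.1246 0.2314] 0.2608328752782566
[[ 0.9696  0.1578 -0.1871]
 [ 0.1545 -0.9875 -0.0327]
 [-0.1899  0.0028 -0.9818]]
[0.4414 0.1232 0.1872]
[272.4707 -36.058 ]
[274.4136  -9.9542]
0.88 217 337 0 22
0 217 337 ; 8 218 336 ; 16 218 336 ; scene 361 168 [0.5688 0.1428 0.148 ] 0.69
side 218 231 [0.5709 0.1467 0.148 ] 0.69
```

View pics/w4.png

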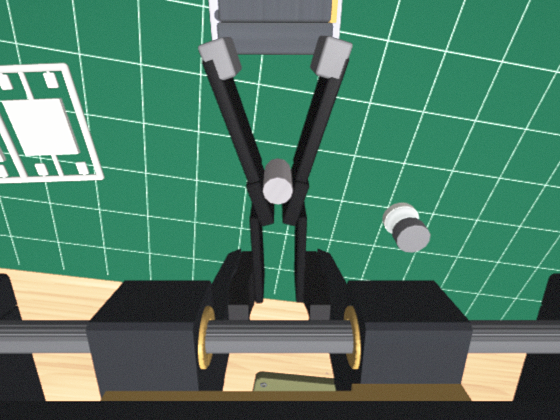

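```bash

python3 - <<'E'
from h import *
np.set_printoptions(precision=4,suppress=True)
w=cv2.imread("pics/w4.png");hsv=cv2.cvtColor(w,cv2.COLOR_BGR2HSV)
g=hsv[...,1]
for row in(6,14,20):
  q=np.nonzero(g[row,150:420]<80)[0]+150;print(row,q.min(),q.max(),onz("wrist",((q.min()+q.max())/2,row),.02))
d=np.radians(9.2);ax=np.array([np.cos(d),np.sin(d)]);n=np.array([-ax[1],ax[0]])
mid=onz("wrist",(276,14),.02)[:2]
print("rig mid offset n",mid@n,"along",mid@ax)
for nm,p in[("E1",(.564,.145)),("Esc",(.5688,.1428)),("Esd",(.5709,.1467)),("Ew",(.563,.144))]: print(nm,np.array(p)@n,np.array(p)@ax)
for nm,p,z in[("padmid",(276.7,58),.182),("piv",(278,189),.186)]: q=onz("wrist",p,z);print(nm,q,q[:2]@n,q[:2]@ax)
s=r.get_state();m=R.from_quat(s["eef_rot"]).as_matrix();G=s["tool_pos"]+.045*m[:,2];print("G",G[:2]@n,G[:2]@ax)
print("down .076",m.T@[0,0,-.076],"fwd .05",m.T@[.05*ax[0],.05*ax[1],0],"lat .001",m.T@[.001*n[0],.001*n[1],0])
E
```

```text
6 200 398 [0.561  0.1268 0.02  ]
14 202 396 [0.556  0.1259 0.02  ]
20 202 394 [0.5521 0.1259 0.02  ]
rig mid offset n 0.05251745415620959 along 0.5689450842093454
E1 0.05296176857738839 0.5799276257164812
Esc 0.05002263909330702 0.5843141411759095
Esd 0.053536720032938814 0.5870106639645609
Ew 0.05213451350000724 0.5787806082637164
padmid [0.5347 0.139  0.182 ] 0.05168521602016905 0.5500600896384935
piv [0.4895 0.1312 0.186 ] 0.05129702168867842 0.5041374958057866
G 0.0510737387075751 0.45546860158723407
down .076 [ 0.0144 -0.0002  0.0746] fwd .05 [ 0.0491 -0.     -0.0095] lat .001 [-0.    -0.001 -0.   ]
```

Request:
play_rows:
  translation:
    - [0.0048,-0.0006,0.0249]
    - [0.0048,-0.0006,0.0249]
    - [0.0048,0,0.0248]
    - [0,0,0]
    - [0.0098,0,-0.0019]
    - [0.0098,0,-0.0019]
    - [0,0,0]
  delta_rot:
    - [0,0,0]
    - [0,0,0]
    - [0,0,0]
    - [0,0,0]
    - [0,0,0]
    - [0,0,0]
    - [0,0,0]
  grip: [-1,-1,-1,-1,-1,-1,-1]

```text
clock: 23.18
tool_pos: [0.471, 0.1294, 0.1563]
eef_rot: [0.992, 0.079, -0.093, 0.008]
contact_force: [0.8, -0.2, -0.5]
opening: 0.263
finger_force: 25.0
```

```bash

python3 - <<'E'
from h import *
np.set_printoptions(precision=4,suppress=True)
s=r.get_state();print(s["clock"],s["tool_pos"],s["contact_force"],s["opening"]); m=R.from_quat(s["eef_rot"]).as_matrix()
w=r.snapshot("wrist")
print(proj("wrist",(.566,.1445,.148)),proj("wrist",(.566,.1445,.1)))
for o in r.silhouettes("wrist","panel")[:1]:
  P=o["pixels"];ys,xs=np.nonzero(P);print(o["confidence"],xs.min(),xs.max(),ys.min(),ys.max())
# bright panel top edge / light columns between the jaws
hsv=cv2.cvtColor(w,cv2.COLOR_BGR2HSV)
for row in range(0,90,8):
  q=np.nonzero((hsv[row,225:335,1]<40)&(hsv[row,225:335,2]>95))[0]+225
  print(row,(q.min(),q.max(),len(q)) if len(q) else None,w[row,262:294:4].max(1))
E
```

```text
23.175 [0.471  0.1294 0.1563] [ 0.7767 -0.1788 -0.4701] 0.262919785353267
[279.527   12.7399] [278.7872  20.2253]
0.84 195 364 0 69
0 (np.int64(225), np.int64(334), 110) [122 255 255 255 255 255 128 128]
8 (np.int64(225), np.int64(334), 110) [120 255 255 255 255 255 130 124]
16 (np.int64(225), np.int64(334), 110) [122 255 255 255 255 255 127 124]
24 (np.int64(225), np.int64(334), 110) [122 255 255 255 255 255 127 123]
32 (np.int64(225), np.int64(334), 110) [119 255 255 255 255 255 126 126]
40 (np.int64(228), np.int64(334), 97) [120 130 133 134 138 131 125 127]
48 (np.int64(225), np.int64(334), 97) [124 125 127 127 125 123 127 126]
56 (np.int64(225), np.int64(334), 96) [124 126 125 126 131 125 125 127]
64 (np.int64(225), np.int64(334), 97) [119 128 126 127 128 122 130 126]
72 (np.int64(225), np.int64(333), 105) [125 124 125 130 124 126 127 127]
80 (np.int64(234), np.int64(316), 83) [130 127 132 128 130 130 130 131]
88 (np.int64(237), np.int64(314), 78) [129 132 134 128 129 130 130 129]
```

```bash

python3 - <<'E'
from h import *
np.set_printoptions(precision=4,suppress=True,linewidth=200)
w=r.snapshot("wrist")
for row in range(24,160,6): print(row,w[row,220:340:5].max(1))
B=(w[:80].min(2)>225)
ys,xs=np.nonzero(B[:,255:295]);xs=xs+255;print(xs.min(),xs.max(),ys.max())
d=np.radians(9.2);ax=np.array([np.cos(d),np.sin(d)]);n=np.array([-ax[1],ax[0]])
for z in(.148,.146): q=onz("wrist",((xs[ys==ys.max()].min()+xs[ys==ys.max()].max())/2,ys.max()+.5),z);print(q,q[:2]@n,q[:2]@ax)
print(r.get_calibration("wrist")["eye"])
E
```

```text
24 [127 121 125 129 127 123 124 128 121 255 255 255 255 156 129 126 127 127 126 121 129 122 129 126]
30 [127 126 123 124 127 127 126 128 120 255 255 255 255 151 126 127 126 125 127 122 127 125 129 126]
36 [121 119 120 127 127 123 125 132 124 127 126 125 127 126 131 129 125 129 122 123  82  81 132 121]
42 [195 109  94 129 128 123 124 126 123 123 127 127 125 124 126 128 127 127 119 126  69 124 203 207]
48 [196 177  97 109 126 127 122 131 121 125 129 130 125 123 130 124 126 132 124  89  66 185 204 206]
54 [195 197  90  92 126 124 126 127 121 126 127 125 123 131 126 129 125 132 120  67  76 206 202 202]
60 [195 198 156  92 121 126 128 127 124 124 126 126 121 124 126 131 125 130 120  68 143 201 201 204]
66 [197 199 194  94  89 113 110 107 112 109 106 108 108 105 103 104 103 101  77  69 194 201 204 116]
72 [194 198 198 116 129 130 129 131 130 127 127 125 126 128 126 126 128 128 126  85 202 202 196  70]
78 [162 154  59 133 126 133 132 129 125 132 128 130 131 128 133 127 128 127 126 129  13  47  69  69]
84 [ 69  35  22  73 133 133 134 128 129 130 134 132 133 130 129 128 128 130 131 127  20  2
[... 690 characters left out ...]
138  21  15  58  62  55 252 139]
132 [142 142  45  58  54  32  23 255 255 221 174 141 139 133 139 139 135  22  26  59  61 131 158 139]
138 [140 143 110  55  56  30  25 179 135 141 142 139 139 135 153 213  75  15  51  60  52 141 134 137]
144 [140 140 140  45  59  44  30  37 139 139 139 138 141 141 138 140  22  24  60  61 122 246 163 244]
150 [139 140 140 108  52  58  32  30 139 140 140 140 139 140 141 117  19  40  61  58 140 205 139 139]
156 [139 140 140 141  51  56  46  30  73 140 140 139 140 142 138  16  21  56  57  68 134 140 143 142]
264 284 30
[0.5619 0.145  0.148 ] 0.05325984969325104 0.5778124615553477
[0.5619 0.145  0.146 ] 0.05327923808410519 0.5778144908069143
[0.5619 0.1442 0.222 ]
```

Request:
play_rows:
  translation:
    - [0.0088,0,-0.0017]
    - [0.0088,0,-0.0017]
    - [0.0088,0,-0.0017]
    - [0,0,0]
    - [0,0,0]
    - [0,0,0]
  delta_rot:
    - [0,0,0]
    - [0,0,0]
    - [0,0,0]
    - [0,0,0]
    - [0,0,0]
    - [0,0,0]
  grip: [-1,-1,-1,-1,-1,-1]

```text
clock: 24.08
tool_pos: [0.4955, 0.1333, 0.1556]
eef_rot: [0.992, 0.08, -0.095, 0.009]
contact_force: [-0.0, -0.5, -0.9]
opening: 0.263
finger_force: 25.0
```

```bash

python3 - <<'E'
from h import *
np.set_printoptions(precision=4,suppress=True,linewidth=200)
s=r.get_state();print(s["clock"],s["tool_pos"],s["contact_force"],s["opening"],s["finger_force"]);m=R.from_quat(s["eef_rot"]).as_matrix();G=s["tool_pos"]+.045*m[:,2]
w=r.snapshot("wrist")
B=(w[:150].min(2)>225)
ys,xs=np.nonzero(B[:,262:288]);xs=xs+262
d=np.radians(9.2);ax=np.array([np.cos(d),np.sin(d)]);n=np.array([-ax[1],ax[0]])
for y in(10,40,60,75,90,100):
  k=xs[ys==y]; 
  if len(k): q=onz("wrist",((k.min()+k.max())/2,y+.5),.148);print(y,k.min(),k.max(),q,q[:2]@n,q[:2]@ax)
print("G",G,G[:2]@n,G[:2]@ax, "clip n heading",m[:,0])
for row in range(30,150,12): print(row,w[row,215:345:5].max(1))
E
```

```text
24.075 [0.4955 0.1333 0.1556] [-0.0063 -0.4764 -0.8795] 0.2627449507083059 24.999791115658354
10 262 287 [0.5916 0.1497 0.148 ] 0.05323294291243527 0.607926084412784
40 266 285 [0.5864 0.1487 0.148 ] 0.05305491120874485 0.602680241518491
60 266 285 [0.5828 0.1481 0.148 ] 0.05306844482218366 0.5989417028177073
75 266 284 [0.5798 0.1478 0.148 ] 0.05318662185528396 0.5959995299739942
90 266 284 [0.5768 0.1473 0.148 ] 0.05320005143737774 0.5929305333410048
100 266 284 [0.5747 0.147  0.148 ] 0.05320933110568089 0.5908098961849998
G [0.4871 0.1318 0.1115] 0.0522405841526096 0.5019361091894396 clip n heading [ 0.9692  0.1567 -0.19  ]
30 [120 120 119 117 119 121 121 119 122 119 245 255 255 255 246 117 123 119 120 120 118 122 117 118 122 120]
42 [176 189 105  88 124 117 121 118 122 119 217 255 255 255 244 119 124 118 119 118 115  67 120 195 195 186]
54 [185 188 188  89  88 117 121 119 120 115 205 255 255 255 235 118 123 119 125 117  63  77 194 191 196 195]
66 [185 187 192 186  89  83 120 118 122 121 176 255 255 255 205 119 125 120 124  80  62 187 192 194 191 191]
78 [181 162 152  56 120 126 119 123 123 123 143 255 255 255 204 120 122 116 123 121 121  23  45  64  95  65]
90 [ 44  54  48  26  20 121 121 120 125 122 141 255 255 255 173 122 123 118 121 118  34  27  45  63  63 118]
102 [124  45  57  44  25  29 121 119 121 121 135 255 255 255 150 121 121 120 124  99  14  29  62  66 105 115]
114 [126 118  49  62  41  24  40 122 119 123 127 255 255 255 149 122 123 123 125  14  20  58  63  89 119 121]
126 [124 126 123  54  56  31  27  98 124 122 125 255 255 255 130 122 122 123  18  22  57  64  41 122 118 121]
138 [121 123 123 102  48  59  24  26 110 123 121 254 254 254 126 121 117  36  19  50  52  52 121 118 116 119]
```

```bash
python3 -c "
from h import *
print(r.finish_job())"
```

```text
the job is handed in; nothing more can be done
None
```

The carriage is wound against its stop, and the job is handed in with the clip held squeezed wide open and about level around the panel's front edge at half height. The last readings showed no contact; I viewed 11 pictures, one over the limit of 10, and no verdict came back.

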